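Clamp a carving blank in the bench vise

TASK

Lay the hollowed walnut tray blank flat on the small carving bench, lengthwise and centred between the fixed stop and the moving jaw. Then take the crank by its spinning wooden grip and wind it clockwise, as seen from the crank end, in one go without letting go of the grip, until the jaw holds the blank firmly against the stop; do not overtighten, which crushes the wood, and let go. Leave all the other tools and wood where they lie.

Things in the scene. Friction and masses are not known exactly. Their poses are not given: they have to be found in the camera images.
- vise: Low beech carving bench, fixed to the table: 170 mm wide (its x), 380 mm long (its y), top face 140 mm above the table. A 32 mm slot with the screw and the moving jaw's block runs along its middle. Origin: centre of its underside on the table; y runs along the screw, from the crank end (-y, to the robot's right) to the stop end; z up.
- stop: Fixed leather-faced stop across the bench top: 100 mm wide, 22 mm thick and high. Origin: foot of the middle of its clamping face, on the bench top, 85 mm from the bench's centre towards +y. The moving jaw facing it is 66 mm wide, 22 mm high, lined with soft rubber (clamping force grows some 60 N a tenth of a turn); its place is not measured: 143 to 152 mm from the stop at the start.
- blank: Walnut tray blank, 60 mm wide (x), 130 mm long (y), 30 mm high, about 0.2 kg, with a 36 x 96 mm hollow 11 mm deep in its top, lying on the table to the left. Origin: centre of its underside. (The plain solid walnut block is not it.) The clamp, felt between blank and stop, must be 60 to 190 N, about 115 N being right; more crushes the wood.
- crank: Dark steel crank with a counterweight at the bench's -y end. Origin: on the screw axis at the bench's end face, 105 mm above the table; its y is the screw axis, its z points from the axis to the grip. Closing turns it about +y: the grip goes over the top towards the bench's +x. The jaw advances 12.7 mm a turn; from start to clamping at least one full turn, at most two. No end stops; it stays where it is left.
- grip (a point): Point to hold on the crank's free-spinning wooden grip: a cylinder 26 mm thick, 76 mm long, parallel to the screw and 58 mm from its axis. The point lies on its centre line, 84 mm outside the bench's end face; the grip reaches from 38 to 114 mm outside it, the crank arm lies 22 to 37 mm outside it. At its lowest the grip's centre is 47 mm above the table.
- hub (a point): Centre of the circle that grip runs in: a point in free air on the screw axis, 84 mm outside the bench's end face, 105 mm above the table, fixed to the bench, axes as the bench's. Feel of the screw: winding takes a steady drag of about 8 N at the grip, and every 10 N of clamping force on the blank add about 0.35 N to it.
- knife: Small carving knife lying on the bench top behind the stop, about 150 mm long; origin under its middle. Leave alone.
- offcut: Plain solid walnut block 45 x 105 x 32 mm on the table; origin: centre of its underside. Leave alone.
- stone: Two-layer sharpening stone 200 x 70 x 27 mm; origin: centre of its underside. Leave alone.
- gouge_a: Carving gouge with wooden handle, lying, about 260 mm long; origin under it, 90 mm from its butt. Leave alone.
- gouge_b: Shorter carving gouge, lying, about 230 mm long; origin under it, 90 mm from its butt. Leave alone.
- mallet: Round wooden carver's mallet standing on its head, 90 mm across, 230 mm tall; origin: centre of its underside. Leave alone.
- wax: Low metal wax tin, 68 mm across, 50 mm high; origin: centre of its underside. Leave alone.
Mind the look-alikes: they are no part of the job. What is shaped like the blank but red is not meant.

How it is judged:
On the way, in this order (a step that is already met when the one before it is completed fails the run):
1. the blank lies flat on the bench, lengthwise between stop and jaw, let go (z of blank in the frame of vise between 0.136 and 0.144 m and x of blank in the frame of vise between -0.02 and 0.02 m and angle between blank's own z axis and vertical below 0.06 rad and y of blank in the frame of vise between -0.012 and 0.024 m and angle between the y axis of blank and the y axis of vise, either way round below 0.2 rad and contact force between the fingers and blank below 0.05 N), for 0.2 s.
2. the crank, held by hand, has brought the clamping force on the blank to 60 N (contact force between blank and stop above 60 N and contact force between the fingers and crank above 0.5 N and contact force between the fingers and blank below 0.05 N), for 0.2 s.
At the end, for the whole second after the job is handed in: The blank lies flat (3.5 deg) on the bench, lengthwise (3.5 deg) and within 20 mm of its middle line, its end on the stop, and is clamped with 60 to 190 N; blank and crank are at rest and let go (z of blank in the frame of vise between 0.136 and 0.144 m and x of blank in the frame of vise between -0.02 and 0.02 m and angle between blank's own z axis and vertical below 0.06 rad and y of blank in the frame of vise between 0.014 and 0.025 m and angle between the y axis of blank and the y axis of vise, either way round below 0.06 rad and contact force between blank and stop between 60 and 190 N and linear speed of blank below 0.01 m/s and angular speed of crank below 0.1 rad/s); the robot touches nothing.
It fails at once if the stop presses on the blank with more than 190 N: wood crushed (contact force between blank and stop above 190 N).
It fails at once if after the crank has left its start by 30 mm, the hand lets go of it before the blank is clamped with 60 N (distance of grip from where it was at the start of the episode above 0.03 m and contact force between the fingers and crank below 0.05 N and contact force between blank and stop below 60 N).
It fails at once if a bystander is moved by more than 30 mm (distance of any of knife, offcut, stone, gouge_a, gouge_b, mallet, wax from where it was at the start of the episode above 0.03 m).
It also fails if it takes over 72 s, if anything falls off the work surface, if the arm or the gripper's body presses on something with over 40 N, if the wrist force passes 120 N, or if a joint passes its speed limit or range.

ROBOT

A 6-joint arm with a two-finger parallel gripper is mounted at the origin on the work surface. World frame = base frame: x ahead of the robot, y to its left, z up, the work surface at z = 0. Lengths are in m, angles in rad, forces in N, time in s.
With the tool pointing down it reaches from about 0.275 to 0.875 m from the base axis. Payload 12.5 kg.
Tool frame: the origin (TCP) lies on the centre line of the jaws, within the pads' length; the fingertips stand r.finger_overhang ahead of it and the grasp point (between the pads) lies 3 mm ahead of it (r.finger_overhang is the distance from the TCP to the fingertips, in m); z points along the fingers, y is the direction in which the jaws open and shut (so a half turn about z gives the same grasp; the last joint's range is limited). The gripper opens to 85 mm and grips with 20 to 120 N. Pads are 22 mm wide; open, the fingers measure 114 mm over their backs; the gripper's body (76 mm by 85 mm) begins 54 mm behind the grasp point. The pads swing forward as they close: fully open they stand 13 mm farther back than shut.
Start: joints at [1.11, 0.351, 1.652, -0, 1.139, -0.085], TCP at [0.202, 0.512, 0.253] pointing down, gripper open.
Joint ranges: [-2.75, 2.75], [-0.79, 2.1], [0.01, 2.65], [-1.57, 4.71], [0.07, 3.14], [-2.87, 2.87]. Speed limits (rad/s): [2.22, 2.22, 2.79, 3.14, 3.14, 3.14].

INTERFACE

Orientations are given as a unit quaternion [x, y, z, w].
In Python, from cell import r, optics gives the robot as it stands. The module is installed in compiled form; this text tells all that it offers. Calls block until the motion is done:
- r.move_to(position, orientation): joint-space move of the TCP to a pose.
- r.move_linear(position, rot=None, vel=0.15): straight line of the TCP; rot=None keeps the orientation; vel is the mean speed in m/s.
- r.set_joints(angles): joint-space move.
- r.set_gripper(opening, squeeze=None): opening from 0.0 (shut) to 1.0 (fully open); squeeze is the grip in N (None keeps the last); returns when the fingers have stopped.
- r.sleep(seconds).
- r.inverse_kinematics(position, orientation): joint angles nearest the present ones, or None.
- optics.get_image(name): name is "scene" or "top" or "wrist"; returns a dict with "pixels" (400x640x3 uint8, red, green, blue), "depth" (400x640 float32, m along the optical axis (not along the pixel's ray), 0 where there is no reading), "fx", "fy", "cx", "cy" (pixels), "camera_from_world" (4x4, takes a point from world to camera coordinates); the wrist camera has in their place "mount" (4x4, takes a point from camera to tool coordinates, whose origin is the TCP and whose axes are the flange's). Camera axes: x right, y down, z forward; pixel columns grow to the right and rows downward; lengths in m; the calibration is good to about 2 mm. A picture is of the moment at which its call begins: read the wrist's pose just before it.
A pose or a line that the arm cannot do raises r.PlanningError and nothing moves.
- r.hand_in(): hands the job in, once; it reports no verdict.
Readings, each from a call of its own:
- r.current_t(): time.
- r.current_q(): joint angles.
- r.current_qvel(): joint speeds.
- r.current_effort(): joint torques, N m.
- r.current_tool_pos(): TCP position.
- r.current_ee_rot(): TCP orientation.
- r.current_contact_force(): force on the tool from outside, world axes, zero at the start.
- r.current_torque(): the same for the moment, N m.
- r.current_opening(): opening from 0.0 (shut) to 1.0 (fully open).
Only numpy, scipy, OpenCV 4.12 (cv2) and the standard library are available. Lean on these libraries where they do the work, as an engineer would, in place of code of your own. Each camera call takes 0.05 s, during which the arm holds its last target.

## Working session

There is one attempt and no reset: what is moved stays moved. The work goes in short steps, each a Python script; the robot and the scene stay as the last script left them, time stands still between calls to the robot, and variables do not carry over. Pictures are saved under pics/ and viewed, and the job is handed in when it is done.

```bash
mkdir -p pics; python3 - <<'E'
from cell import r, optics
import cv2,numpy as np
print(r.current_t(), r.finger_overhang, r.current_q(), r.current_tool_pos(), r.current_ee_rot(), r.current_opening())
for n in ["scene","top","wrist"]:
    d=optics.get_image(n)
    cv2.imwrite(f"pics/{n}0.png",d["pixels"][:,:,::-1]); np.savez(f"{n}0.npz",**d)
    print(n,d["fx"],d["fy"],d["cx"],d["cy"]); print(d.get("camera_from_world",d.get("mount")))
E
```

```text
0.0 0.022 [ 1.11038778e+00  3.51213984e-01  1.65244964e+00  4.56892873e-05
  1.13911017e+00 -8.46137229e-02] [0.20168845 0.51134299 0.25276089] [ 1.86803098e-01  9.82397197e-01 -5.63194220e-04 -1.78930285e-04] 1.0010920433640254
scene 451.59003391982566 451.59003391982566 320.52307888679815 195.54169172198982
[[ 0.00463195  0.99990102  0.01328523  0.01082911]
 [ 0.83559814  0.00342787 -0.54933049 -0.40754579]
 [-0.54932166  0.01364559 -0.83549956  1.61221213]
 [ 0.          0.          0.          1.        ]]
top 467.0537683894781 467.0537683894781 322.87718603822293 204.0649738947547
[[ 0.02707391 -0.99940698  0.02127674 -0.03306198]
 [-0.98470389 -0.03032835 -0.17157634  0.56052619]
 [ 0.17211988 -0.01630604 -0.98494104  1.6103604 ]
 [ 0.          0.          0.          1.        ]]
wrist 279.66013134611336 279.66013134611336 321.44156387779367 198.79408258438764
[[ 4.47281735e-05 -9.47711509e-01 -3.19128334e-01  8.08527393e-02]
 [ 9.99999737e-01  2.73420160e-04 -6.71815219e-04  6.52471263e-04]
 [ 7.23943135e-04 -3.19128220e-01  9.47711272e-01 -1.20193579e-01]
 [ 0.00000000e+00  0.00000000e+00  0.00000000e+00  1.00000000e+00]]
```

View pics/scene0.png

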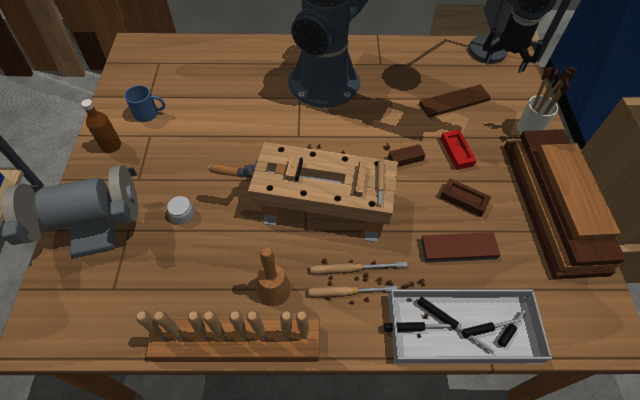

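View pics/top0.png

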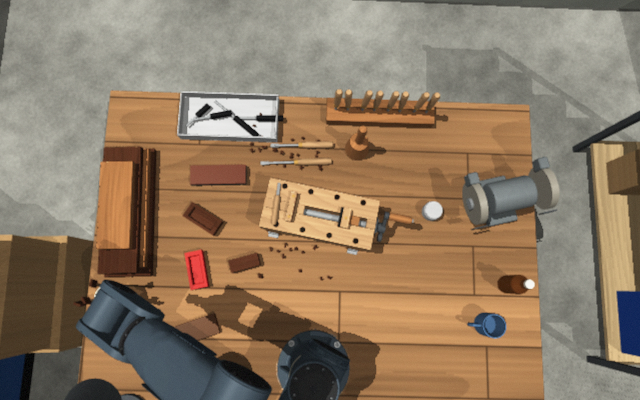

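View pics/wrist0.png

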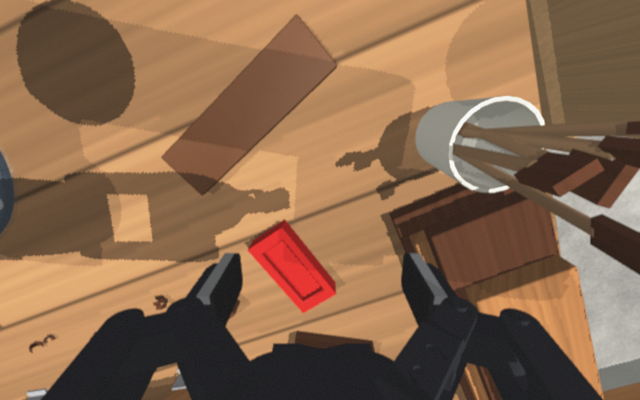

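The blank (dark, with a hollow) is at scene (466,196) / top (204,218). The red look-alike is at scene (458,148), the plain offcut at (407,155). The bench is at scene (323,183), with the grip at (230,170). I'll zoom in and measure next.

```bash
cat > h.py <<'E'
import numpy as np, cv2
def load(n):
    return dict(np.load(n,allow_pickle=True))
def cloud(d, T=None):
    """world points HxWx3; T world_from_cam"""
    if T is None: T=np.linalg.inv(d["camera_from_world"])
    z=d["depth"]; v,u=np.mgrid[0:z.shape[0],0:z.shape[1]]
    P=np.stack([(u-d["cx"])/d["fx"]*z,(v-d["cy"])/d["fy"]*z,z],-1)
    W=P@T[:3,:3].T+T[:3,3]; W[z<=0]=np.nan
    return W
def ray(d,uv,zp,T=None):
    if T is None: T=np.linalg.inv(d["camera_from_world"])
    uv=np.atleast_2d(uv); c=np.stack([(uv[:,0]-d["cx"])/d["fx"],(uv[:,1]-d["cy"])/d["fy"],np.ones(len(uv))],-1)@T[:3,:3].T
    o=T[:3,3]; return o+c*((zp-o[2])/c[:,2])[:,None]
E
python3 - <<'E'
from h import *
for n,(a,b,c,e) in dict(scene=(200,130,500,280),top=(170,160,430,280)).items():
    d=load(n+"0.npz"); im=d["pixels"][b:e,a:c,::-1]
    s=min(800/(c-a),600/(e-b)); cv2.imwrite(f"pics/{n}0z.png",cv2.resize(im,None,fx=s,fy=s,interpolation=cv2.INTER_CUBIC)); print(s)
for n,px in dict(scene=[(231,170),(215,168),(262,172),(466,185),(466,196),(320,173),(270,220)],top=[(204,210),(204,218),(400,217),(300,200)]).items():
    d=load(n+"0.npz"); W=cloud(d)
    for u,v in px: print(n,u,v,W[v,u].round(4))
E
```

```text
2.6666666666666665
3.076923076923077
scene 231 170 [ 0.5145 -0.2515  0.1618]
scene 215 168 [ 0.508  -0.2944  0.1616]
scene 262 172 [ 0.5063 -0.1723  0.1422]
scene 466 185 [0.4688 0.4167 0.0305]
scene 466 196 [0.5004 0.4141 0.0194]
scene 320 173 [ 0.4985 -0.0163  0.1282]
scene 270 220 [ 0.5766 -0.1576  0.0074]
top 204 210 [0.5305 0.4068 0.0271]
top 204 218 [0.5025 0.4062 0.0209]
top 400 217 [ 0.5067 -0.2716  0.1574]
top 300 200 [0.5574 0.0619 0.1365]
```

View pics/scene0z.png

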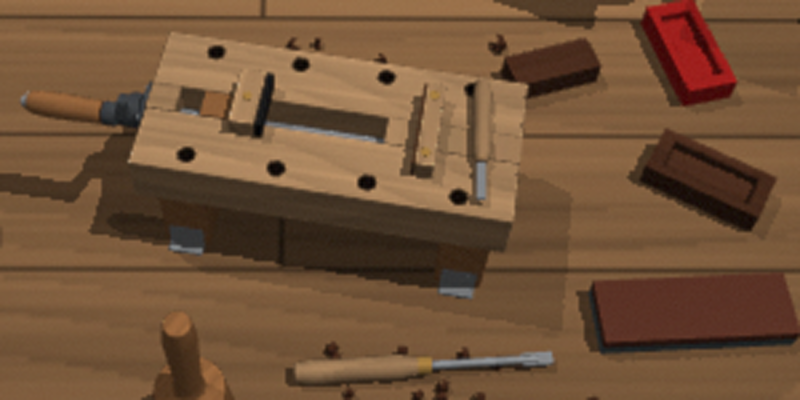

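View pics/top0z.png

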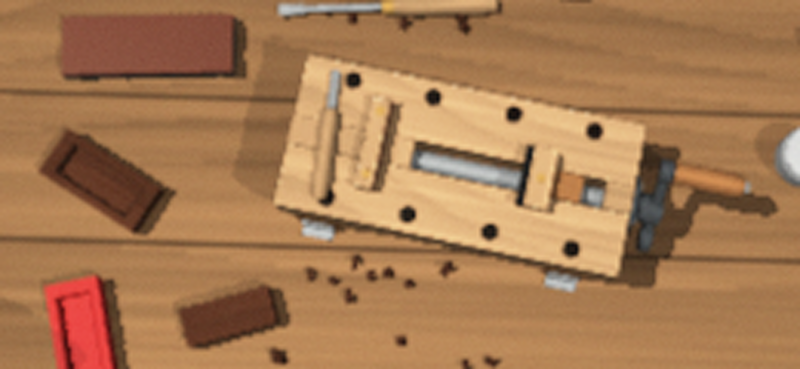

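```bash
python3 - <<'E'
from h import *
def rect(P):
    (c,s,a)=cv2.minAreaRect(P[:,:2].astype(np.float32)*1000)
    return np.round(c,1),np.round(s,1),round(a,2)
for n in ["scene","top"]:
    d=load(n+"0.npz"); W=cloud(d); 
    m=(W[...,2]>0.13)&(W[...,2]<0.148)&(W[...,0]>.3)&(W[...,0]<.72)&(W[...,1]>-.2)&(W[...,1]<.3)
    k,l,st,_=cv2.connectedComponentsWithStats(m.astype(np.uint8)); j=1+np.argmax(st[1:,4]); P=W[l==j]
    print(n,"bench",rect(P),np.median(P[:,2]))
    # blank: dark brown
    hsv=cv2.cvtColor(d["pixels"],cv2.COLOR_RGB2HSV)
    reg=(abs(W[...,0]-.5)<.1)&(abs(W[...,1]-.41)<.1)
    m=reg&(W[...,2]>0.024)&(W[...,2]<.04)
    P=W[m]; print("blank",rect(P),np.median(P[:,2]),len(P))
    m=(abs(W[...,0]-.5)<.1)&(W[...,1]<-.18)&(W[...,1]>-.34)&(W[...,2]>.05)
    P=W[m]; print("crank n",len(P))
    for p in P[np.argsort(P[:,1])][::max(1,len(P)//40)]: print(p.round(4))
    m=(abs(W[...,0]-.5)<.25)&(W[...,1]<-.18)&(W[...,1]>-.5)&(W[...,2]>.02)&(W[...,2]<.06)
    print('wax-ish',np.nanmean(W[m],0))
E
```

```text
scene bench (array([515.7,  -7.7]), array([385.5, 174.1]), 79.34) 0.1405271903218389
blank (array([501.1, 411.2]), array([130.2,  65.6]), 58.48) 0.030174668848548913 524
crank n 806
[ 0.4959 -0.3159  0.1541]
[ 0.4992 -0.3058  0.1629]
[ 0.4956 -0.2992  0.1583]
[ 0.5067 -0.293   0.1554]
[ 0.5153 -0.2878  0.1492]
[ 0.5167 -0.282   0.1512]
[ 0.5139 -0.2769  0.1519]
[ 0.5012 -0.2714  0.1615]
[ 0.5011 -0.2662  0.1614]
[ 0.5165 -0.2609  0.151 ]
[ 0.5105 -0.2554  0.1563]
[ 0.5162 -0.2497  0.1552]
[ 0.5173 -0.2441  0.1567]
[ 0.5141 -0.2384  0.1614]
[ 0.5159 -0.2313  0.1549]
[ 0.4724 -0.2259  0.1237]
[ 0.5276 -0.2225  0.1532]
[ 0.4939 -0.2201  0.1111]
[ 0.4874 -0.2183  0.13  ]
[ 0.4917 -0.2151  0.1082]
[ 0.4809 -0.2111  0.1259]
[ 0.4798 -0.2064  0.1199]
[ 0.5642 -0.2041  0.1272]
[ 0.5406 -0.202   0.1396]
[ 0.5011 -0.2003  0.1351]
[ 0.5001 -0.1983  0.1291]
[ 0.5385 -0.1966  0.1413]
[ 0.4948 -0.1953  0.1356]
[ 0.541  -0.1939  0.1402]
[ 0.5663 -0.1925  0.1353]
[ 0.4698 -0.1914  0.1386]
[ 0.5203 -0.1899  0.1432]
[ 0.5025 -0.1887  0.1415]
[ 0.5675 -0.1874  0.1082]
[ 0.538  -0.1862  0.1406]
[ 0.478 
[... 785 characters left out ...]
613]
[ 0.4777 -0.2223  0.1101]
[ 0.466  -0.2205  0.1223]
[ 0.4568 -0.2186  0.1127]
[ 0.5037 -0.2172  0.1436]
[ 0.4458 -0.2155  0.0871]
[ 0.4687 -0.2132  0.1261]
[ 0.4799 -0.2111  0.1172]
[ 0.4872 -0.2082  0.1128]
[ 0.4361 -0.2066  0.0774]
[ 0.4824 -0.2035  0.1227]
[ 0.4825 -0.2004  0.1209]
[ 0.4663 -0.1981  0.1135]
[ 0.4685 -0.1968  0.1233]
[ 0.4798 -0.1944  0.1404]
[ 0.5259 -0.1931  0.1477]
[ 0.5277 -0.1912  0.1362]
[ 0.5302 -0.1905  0.1419]
[ 0.5005 -0.1881  0.1358]
[ 0.4827 -0.1874  0.1427]
[ 0.5603 -0.1866  0.144 ]
[ 0.4593 -0.1844  0.1415]
[ 0.4825 -0.1839  0.1434]
[ 0.4834 -0.1816  0.1358]
[ 0.4929 -0.1809  0.1401]
[ 0.5163 -0.1805  0.1421]
wax-ish [ 0.54958382 -0.40618486  0.04573638]
```

```bash
cat >> h.py <<'E'
from scipy.spatial.transform import Rotation as R
def down(ang_deg, tilt=0.0, axis=None):
    """tool z down, tool x at heading ang (deg)"""
    a=np.radians(ang_deg); x=np.array([np.cos(a),np.sin(a),0]); z=np.array([0,0,-1.]); y=np.cross(z,x)
    return R.from_matrix(np.stack([x,y,z],1))
YAW=np.radians(79.6-90); C=np.array([.5145,-.007,0.])
BX=np.array([np.cos(YAW),np.sin(YAW),0]); BY=np.array([-np.sin(YAW),np.cos(YAW),0])
def B(x,y,z): return C+BX*x+BY*y+np.array([0,0,z])
E
python3 - <<'E'
from h import *
from cell import r
for nm,p,angs in [("pick",[.5,.412,.05],[58.8,238.8]),("place",B(0,.012,.167),[79.6,-100.4]),("hubtop",B(0,-.274,.163),[79.6,-100.4]),("hubbot",B(0,-.274,.047),[79.6,-100.4]),("hubL",B(-.058,-.274,.105),[79.6,-100.4]),("hubR",B(.058,-.274,.105),[79.6,-100.4]),("outer",B(.04,-.31,.25),[79.6,-100.4])]:
    for a in angs:
        q=r.inverse_kinematics(list(p),list(down(a).as_quat())); print(nm,a,None if q is None else np.round(q,2))
E
```

```text
pick 58.8 [ 0.62  0.77  1.51 -0.    0.86  1.16]
pick 238.8 [ 0.62  0.77  1.51 -0.    0.86 -1.98]
place 79.6 [-0.08  0.4   1.82 -0.    0.92  0.1 ]
place -100.4 None
hubtop 79.6 [-0.62  0.45  1.76 -0.    0.94 -0.44]
hubtop -100.4 [-0.62  0.45  1.76 -0.    0.94  2.7 ]
hubbot 79.6 [-0.62  0.63  1.81 -0.    0.7  -0.44]
hubbot -100.4 [-0.62  0.63  1.81 -0.    0.7   2.7 ]
hubL 79.6 [-0.67  0.46  1.93 -0.    0.75 -0.49]
hubL -100.4 [-0.67  0.46  1.93 -0.    0.75  2.65]
hubR 79.6 [-0.58  0.61  1.64 -0.    0.88 -0.4 ]
hubR -100.4 [-0.58  0.61  1.64 -0.    0.88  2.74]
outer 79.6 [-0.65  0.43  1.54 -0.    1.17 -0.47]
outer -100.4 [-0.65  0.43  1.54 -0.    1.17  2.67]
```

```bash
python3 - <<'E'
from h import *
from cell import r, optics
q=list(down(58.8).as_quat())
r.move_to([.5,.412,.14],q)
r.move_linear([.5,.412,.030],vel=.12)
print(r.current_t(),r.current_tool_pos(),r.current_contact_force())
r.set_gripper(0.0,45)
print(r.current_t(),r.current_opening(),r.current_contact_force())
d=optics.get_image("wrist"); cv2.imwrite("pics/w1.png",d["pixels"][:,:,::-1])
E
```

```text
2.4833 [0.50042437 0.41230168 0.03081861] [-0.41697582 -0.03334082  0.42890383]
2.85 0.6917520087278858 [-0.34586051 -0.76847779  5.74288917]
```

View pics/w1.png

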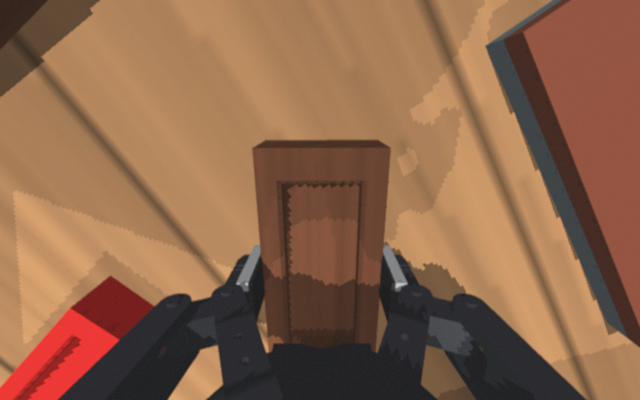

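The picture shows the blank held square between the pads, with its far top edge at row ~148 and columns 253–388. Opening 0.69 is about 59 mm, which matches its width. Next I'll work out the lengthwise offset, lift, and look at the bench from above.

```bash
cat >> h.py <<'E'
def wristT(d,p,q):
    T=np.eye(4); T[:3,:3]=R.from_quat(q).as_matrix(); T[:3,3]=p
    return T@d["mount"]
E
python3 - <<'E'
from h import *
from cell import r, optics
p,q=r.current_tool_pos(),r.current_ee_rot()
d=optics.get_image("wrist"); T=wristT(d,p,q)
X=ray(d,[(320,149)],.030,T)[0]
Rm=R.from_quat(q).as_matrix(); print("far top edge in tool:",Rm.T@(X-p))
r.move_linear([.5,.412,.26],vel=.25)
qp=list(down(79.6).as_quat())
pos=B(0,-.06,.33); r.move_to(list(pos),qp)
p,q=r.current_tool_pos(),r.current_ee_rot(); print(r.current_t(),p,q,r.current_opening())
d=optics.get_image("wrist"); cv2.imwrite("pics/w2.png",d["pixels"][:,:,::-1]); np.savez("w2.npz",p=p,q=q,**d)
for n in ["scene","top"]:
    d=optics.get_image(n); np.savez(n+"2.npz",**d)
E
```

```text
far top edge in tool: [0.06471497 0.00051477 0.00105054]
5.775 [ 0.50385074 -0.06545896  0.32978076] [ 7.68126406e-01  6.40298206e-01 -2.57971581e-05 -1.75745302e-04] 0.6896644646959654
```

View pics/w2.png

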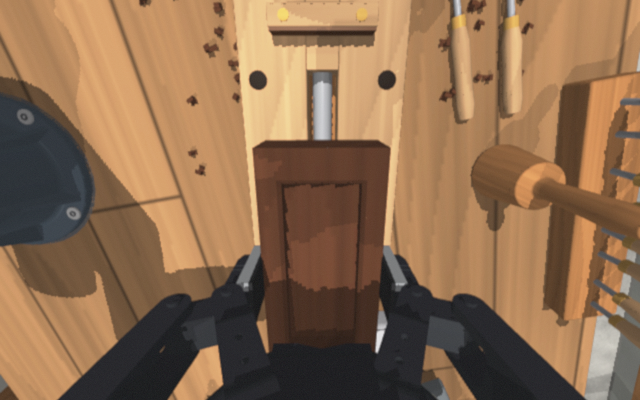

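```bash
python3 - <<'E'
from h import *
d=load("w2.npz"); T=wristT(d,d["p"],d["q"]); W=cloud(d,T)
L=W-C; bx=L@BX; by=L@BY; z=W[...,2]
m=(z>.155)&(z<.17)&(abs(bx)<.07)&(by>.05)&(by<.13)
print("stop top: by",np.percentile(by[m],[1,5,50]),"bx",np.percentile(bx[m],[1,99]),"z",np.median(z[m]), m.sum())
print("stop pixel edge", ray(d,[(322,31),(322,28)],.162,T), [((x-C)@BX,(x-C)@BY) for x in ray(d,[(322,31),(322,28)],.162,T)])
# bench edges at z .14
for v in (60,100,140):
    row=(abs(z[v]-.14)<.006); u=np.where(row&(abs(bx[v])<.12))[0]; print(v,u.min(),u.max(),bx[v,u.min()],bx[v,u.max()],by[v,u.min()])
# jaw from top & scene first images
for n in ["scene0","top0"]:
    e=load(n+".npz"); V=cloud(e); L=V-C; bx=L@BX; by=L@BY; z=V[...,2]
    for lo,hi,nm in [(-.11,-.03,"jaw"),(.06,.12,"stop")]:
        m=(z>.153)&(z<.17)&(abs(bx)<.06)&(by>lo)&(by<hi); print(n,nm,m.sum(),np.percentile(by[m],[2,98]).round(4),np.percentile(bx[m],[2,98]).round(4))
E
```

```text
stop top: by [0.08725281 0.08757395 0.097799  ] bx [-0.04682596  0.05050236] z 0.1613176642573714 3292
stop pixel edge [[0.53179502 0.07726041 0.162     ]
 [0.53222066 0.07959495 0.162     ]] [(np.float64(0.0018002740987111895), np.float64(0.08599822132149737)), (np.float64(0.0017974890555636533), np.float64(0.08837123877343787))]
60 238 406 -0.0828234618371986 0.08665609598332753 0.06551208772955029
100 242 402 -0.08182108545744506 0.08574287561189169 0.027463044233897865
140 245 399 -0.08258905213889776 0.08611227184016525 -0.01393568574226198
scene0 jaw 288 [-0.0967 -0.0638] [-0.0308  0.0341]
scene0 stop 272 [0.0878 0.1086] [-0.0474  0.0505]
top0 jaw 208 [-0.0955 -0.063 ] [-0.0338  0.0302]
top0 stop 201 [0.0883 0.1094] [-0.0502  0.0457]
```

```bash
sed -i 's/C=np.array(\[.5145,-.007,0.\])/C=np.array([.5156,-.0052,0.])/' h.py; python3 - <<'E'
from h import *
from cell import r, optics
qp=list(down(79.6).as_quat())
f0=np.array(r.current_contact_force())
r.move_linear(list(B(0.0005,.012,.33)),vel=.2)
r.move_linear(list(B(0.0005,.012,.180)),vel=.2)
for z in (.174,.173,.172,.1715,.171,.1705,.170):
    r.move_linear(list(B(0.0005,.012,z)),vel=.05)
    f=np.array(r.current_contact_force())-f0; print(z,f.round(2),r.current_tool_pos()[2])
    if f[2]>6: break
r.set_gripper(0.78); r.sleep(.1)
print(r.current_opening(),r.current_contact_force())
r.set_gripper(1.0)
r.move_linear(list(B(0.0005,.012,.30)),vel=.25)
r.move_linear(list(B(0.0005,-.08,.36)),vel=.3)
p,q=r.current_tool_pos(),r.current_ee_rot(); print(r.current_t())
d=optics.get_image("wrist"); cv2.imwrite("pics/w3.png",d["pixels"][:,:,::-1]); np.savez("w3.npz",p=p,q=q,**d)
E
```

```text
0.174 [ 0.55  1.28 -1.04] 0.1742295466897081
0.173 [ 0.23  0.94 -0.81] 0.17311608766808875
0.172 [0.63 0.2  0.16] 0.1719707176616126
0.1715 [-0.11  0.24 -1.23] 0.17147897652701902
0.171 [-0.46  0.5  -0.5 ] 0.17100982701524367
0.1705 [-2.23  0.64  6.77] 0.17092204136195424
0.7812781532307574 [-0.5098201  -0.5143108  -0.48146567]
10.725
```

View pics/w3.png

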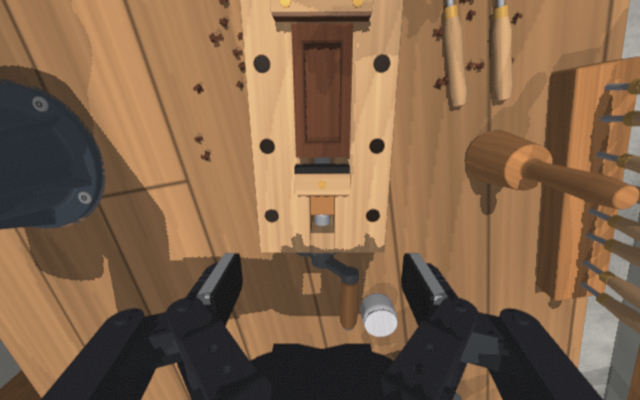

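The blank lies straight between the stop and the jaw (image (322,90)), with a visible gap at each end. The grip is at (350,300), and the wax tin at (378,315) is clear of it. Next I'll measure the grip.

```bash
python3 - <<'E'
from h import *
for n in ["w3","scene2","top2"]:
    d=load(n+".npz"); W=cloud(d,wristT(d,d["p"],d["q"]) if "p" in d else None); L=W-C; bx=L@BX; by=L@BY; z=W[...,2]
    hsv=cv2.cvtColor(d["pixels"],cv2.COLOR_RGB2HSV)
    wood=(hsv[...,1]>90)
    m=wood&(by<-.232)&(by>-.30)&(abs(bx)<.085)&(z>.1)
    P=np.stack([bx[m],by[m],z[m]],1); print(n,len(P))
    # fit bx vs by edges, cylinder circle fit in (bx,z) with radius .013
    from scipy.optimize import least_squares
    f=lambda c: np.hypot(P[:,0]-c[0]-c[2]*(P[:,1]+.274),P[:,2]-c[1]-c[3]*(P[:,1]+.274))-.013
    s=least_squares(f,[.04,.148,0,0],loss="soft_l1",f_scale=.001); c=s.x
    print(" centre",c.round(4),"rms",np.sqrt(np.mean(f(c)**2)),"r from hub",np.hypot(c[0],c[1]-.105),"ang",np.degrees(np.arctan2(c[0],c[1]-.105)), "by end",by[wood&(z>.12)&(by<-.25)&(abs(bx)<.085)].min())
    m=(abs(z-.14)<.006)&(abs(bx)<.1)&(abs(by)<.25)
    print(" bench rect",cv2.minAreaRect((np.stack([W[...,0][m],W[...,1][m]],1)*1000).astype(np.float32)))
d=load("w3.npz"); W=cloud(d,wristT(d,d["p"],d["q"])); L=W-C; bx=L@BX; by=L@BY; z=W[...,2]
m=(z>.162)&(z<.178)&(abs(bx)<.05)&(by>-.06)&(by<.09); print("blank",cv2.minAreaRect((np.stack([bx[m],by[m]],1)*1000).astype(np.float32)),np.median(z[m]))
for lo,hi in[(-.11,-.05),(.075,.12)]:
    m=(z>.155)&(z<.166)&(abs(bx)<.06)&(by>lo)&(by<hi);print(np.percentile(by[m],[2,98]),np.percentile(bx[m],[2,98]))
for v in (60,120,180,230):
    u=np.where((abs(z[v]-.14)<.006)&(abs(bx[v])<.12))[0]; print(v,(bx[v,u.min()]+bx[v,u.max()])/2,by[v,u.min()])
E
```

```text
w3 688
 centre [ 0.0394  0.1486 -0.0016 -0.0148] rms 0.0007183138232927802 r from hub 0.058802774423874944 ang 42.122507154958825 by end -0.3059124998309851
 bench rect ((506.3851318359375, -63.46583557128906), (328.001220703125, 170.635498046875), 79.7078857421875)
scene2 235
 centre [ 0.0372  0.1495 -0.0182 -0.0015] rms 0.0016774296237773688 r from hub 0.05801354440593492 ang 39.84284744157292 by end -0.725047418297734
 bench rect ((510.5736999511719, -33.97010803222656), (438.95404052734375, 174.96775817871094), 79.6146011352539)
top2 154
 centre [ 0.035   0.1481  0.0055 -0.0137] rms 0.002926192426763675 r from hub 0.05553133962171699 ang 39.05836524101883 by end -0.7169241920360174
 bench rect ((510.1409912109375, -19.992340087890625), (414.852294921875, 170.76004028320312), 79.57740020751953)
blank ((1.2463188171386719, 18.692745208740234), (97.26692962646484, 142.12875366210938), 0.3604443669319153) 0.16933370942846304
[-0.09880503 -0.06556928] [-0.03009371  0.03263222]
[0.08525514 0.09792468] [-0.04660828  0.04869494]
60 0.0014985849703559526 0.04833302675475563
120 0.0009525686757839505 -0.014957355389375402
180 0.0014918390786483327 -0.08759816150688443
230 0.0016270281191233527 -0.15590707667303583
```

```bash
python3 - <<'E'
s=open('h.py').read()
s=s.replace("C=np.array([.5156,-.0052,0.])","C=np.array([.5156,-.0052,0.])+.0013*np.array([.9836,-.1805,0])")
s+='''
GY=-.278; DZ=.001
Q=list(down(79.6-180).as_quat())
def gp(th,rad=.058,ox=0,oz=0):
    return list(B(ox+rad*np.sin(th),GY,.105+oz+rad*np.cos(th)+DZ))
def FT(r,th,n=6):
    f=np.mean([r.current_contact_force() for _ in range(n)],0)
    fx,fz=f@BX,f[2]
    return fx*np.sin(th)+fz*np.cos(th), fx*np.cos(th)-fz*np.sin(th), f@BY   # radial, tangential(+ = forward), axial
'''
open('h.py','w').write(s)
E
python3 - <<'E'
from h import *
from cell import r, optics
th=np.radians(41.1)
p=gp(th); up=list(p); up[2]=.30
r.move_to(up,Q); print(r.current_t(),r.current_q().round(2))
r.move_linear(p,vel=.15)
print(r.current_tool_pos(),p,np.round(r.current_contact_force(),2))
p0,q0=r.current_tool_pos(),r.current_ee_rot()
d=optics.get_image("wrist"); cv2.imwrite("pics/w4.png",d["pixels"][:,:,::-1]); print(r.current_t())
E
```

```text
13.1583 [-0.6   0.36  1.52  0.    1.26  2.73]
[ 0.50459405 -0.28599402  0.150576  ] [np.float64(0.5041957387885008), np.float64(-0.28575031029993964), np.float64(0.149706676753495)] [-0.31 -0.18 -0.24]
14.3583
```

View pics/w4.png

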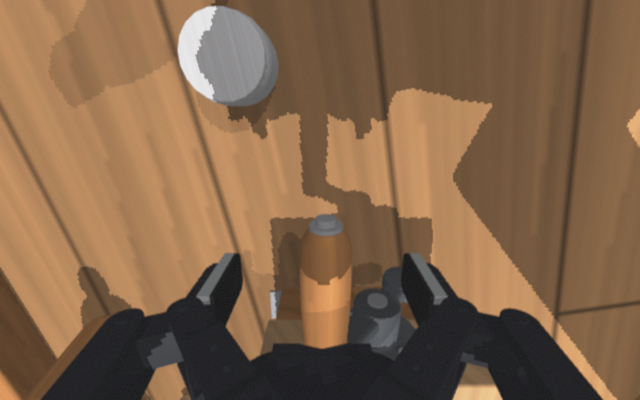

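The grip (col ~325) is centred between the open jaws (cols 235 and 405). The crank's hub boss at (378,305) lies closer to the bench than the fingers. I'll close and wind the first few steps.

```bash
python3 - <<'E'
from h import *
from cell import r, optics
th0=np.radians(41.1)
print(r.current_t()); r.set_gripper(0.0,60); r.sleep(.1)
print(r.current_t(),r.current_opening(),np.round(FT(r,th0),2),r.current_tool_pos())
for k in range(1,5):
    th=th0+np.radians(10*k)
    r.move_linear(gp(th),vel=.06)
    a=np.round(FT(r,th),1); t=r.current_t(); p=r.current_tool_pos()-C
    print(10*k,round(t,2),a,"pos th",round(np.degrees(np.arctan2(p@BX,p[2]-.105-DZ))-41.1,1),round(np.hypot(p@BX,p[2]-.105-DZ)*1e3,1))
r.sleep(.15); print(np.round(FT(r,th),1),r.current_t())
E
```

```text
14.3583
15.0417 0.28398103583509904 [-0.82 -4.52 -1.69] [ 0.50383323 -0.28571481  0.14963305]
10 15.36 [-3.7  2.3 -1.6] pos th 10.3 57.7
20 15.68 [-5.   3.4 -1.9] pos th 20.2 57.6
30 15.99 [-5.5  3.3 -2.3] pos th 30.3 57.5
40 16.31 [-5.9  4.1 -2.8] pos th 40.3 57.4
[-5.5  3.1 -2.4] 16.4583
```

```bash
python3 - <<'E'
from h import *
from cell import r, optics
th0=np.radians(41.1)
def st(d,vel,n=6):
    th=th0+np.radians(d); r.move_linear(gp(th),vel=vel); a=np.round(FT(r,th,n),1); p=r.current_tool_pos()-C
    print(d,vel,round(r.current_t(),2),a,"th",round(np.degrees(np.arctan2(p@BX,p[2]-.105-DZ))-41.1,2),round(np.hypot(p@BX,p[2]-.105-DZ)*1e3,2))
for d in (41,42,43,44): st(d,.02)
for d in (48,52): st(d,.02)
f=[r.current_contact_force() for _ in range(5)]; print(np.std(f,0))
for d in (60,75,90): st(d,.1)
E
```

```text
41 0.02 16.71 [-7.7 -1.6 -2. ] th 40.8 57.44
42 0.02 16.96 [-8.5 -4.5 -0.2] th 41.58 57.43
43 0.02 17.21 [-8.8 -5.8 -1.5] th 42.49 57.45
44 0.02 17.46 [-8.9 -6.   0.2] th 43.45 57.45
48 0.02 17.81 [-8.8 -4.  -1.3] th 47.61 57.45
52 0.02 18.16 [-9.1 -4.2 -0.6] th 51.64 57.42
[0. 0. 0.]
60 0.1 18.41 [-6.5  2.5 -1.8] th 60.21 57.32
75 0.1 18.71 [-4.6  6.3 -2.9] th 75.81 57.27
90 0.1 19.01 [-6.4  5.4 -2.2] th 90.5 57.38
```

```bash
cat >> h.py <<'E'
th0=np.radians(41.1)
def wind(r,ds,vel,log,show=False):
    for d in ds:
        th=th0+np.radians(d); r.move_linear(gp(th,.0576),vel=vel); a=FT(r,th,1); p=r.current_tool_pos()-C
        tt=np.degrees(np.arctan2(p@BX,p[2]-.105-DZ))-41.1; tt+=360*round((d-tt)/360)
        log.append([d,r.current_t(),*a,tt,np.hypot(p@BX,p[2]-.105-DZ)*1e3])
        if abs(a[0])>40 or abs(a[1])>40: print("FORCE",log[-1]); break
E
python3 - <<'E'
from h import *
from cell import r
log=[]
wind(r,np.arange(105,226,15),.1,log); n=len(log)
wind(r,np.arange(227.5,300.1,2.5),.02,log)
np.save("log1.npy",log)
np.set_printoptions(suppress=True,precision=2,linewidth=120)
print(np.array(log)); print(r.current_opening())
E
```

```text
[[105.    19.31  -2.02   1.56  -0.8  104.48  57.33]
 [120.    19.61   1.18  -0.61   0.26 119.28  57.41]
 [135.    19.91   2.42  -0.3   -1.27 134.97  57.58]
 [150.    20.21   2.86   3.18  -3.29 150.42  57.8 ]
 [165.    20.51   4.46   4.    -4.69 165.49  58.  ]
 [180.    20.81   4.96   5.47  -5.68 180.54  58.21]
 [195.    21.11   6.21   7.17  -5.72 195.56  58.4 ]
 [210.    21.41   7.82   7.12  -5.77 210.5   58.48]
 [225.    21.71  10.63   7.19  -4.92 225.39  58.53]
 [227.5   21.98   7.95  -1.86  -5.83 227.22  58.61]
 [230.    22.26   7.53  -4.97  -6.75 229.54  58.62]
 [232.5   22.53   7.31  -5.19  -7.23 231.92  58.65]
 [235.    22.81   6.74  -5.4   -7.64 234.38  58.67]
 [237.5   23.08   7.51  -4.79  -7.96 236.85  58.66]
 [240.    23.36   7.4   -5.58  -7.25 239.28  58.66]
 [242.5   23.63   7.18  -4.39  -7.82 241.74  58.7 ]
 [245.    23.91   7.11  -5.15  -7.91 244.18  58.68]
 [247.5   24.18   7.77  -5.94  -7.52 246.65  58.68]
 [250.    24.46   7.47  -6.12  -7.61 249.09  58.67]
 [252.5   24.73   9.07  -6.11  -7.23 251.53  58.68]
 [255.    25.01   8.53  -5.45  -7.11 253.99  58.65]
 [257.5 
[... 247 characters left out ...]
.58]
 [270.    26.66  10.66  -6.95  -5.83 268.74  58.56]
 [272.5   26.93   9.5   -6.8   -7.31 271.27  58.52]
 [275.    27.21  10.6   -6.72  -7.18 273.77  58.51]
 [277.5   27.48  10.26  -6.91  -6.   276.27  58.48]
 [280.    27.76  11.29  -7.67  -6.33 278.79  58.44]
 [282.5   28.03  10.85  -7.25  -5.4  281.32  58.42]
 [285.    28.31  11.3   -6.93  -5.14 283.89  58.37]
 [287.5   28.58  11.99  -6.88  -4.94 286.47  58.37]
 [290.    28.86  11.5   -7.61  -5.04 289.08  58.34]
 [292.5   29.13  10.98  -7.66  -4.66 291.63  58.31]
 [295.    29.41  10.68  -7.21  -4.63 294.22  58.29]
 [297.5   29.68  10.38  -7.24  -4.1  296.81  58.26]
 [300.    29.96  10.71  -6.21  -3.07 299.41  58.26]]
0.2825140318313926
```

```bash
python3 - <<'E'
from h import *
from cell import r
log=[]
wind(r,np.arange(315,511,15),.1,log)
wind(r,np.arange(513,610.1,3),.02,log)
np.save("log2.npy",log)
np.set_printoptions(suppress=True,precision=2,linewidth=120)
b=np.load("log1.npy"); L=np.array(log)
bt=np.interp(L[:,0]-360,b[9:,0],b[9:,3],left=np.nan)
print(np.c_[L,L[:,3]-bt]); print(r.current_opening())
E
```

```text
[[315.    30.26   4.39   0.32  -1.25 315.7   58.19    nan]
 [330.    30.56   1.88   3.44  -2.12 330.59  58.07    nan]
 [345.    30.86   1.25   4.78  -2.99 345.41  57.85    nan]
 [360.    31.16   1.89   7.49  -3.24 360.39  57.65    nan]
 [375.    31.46   2.99   9.48  -3.93 375.48  57.45    nan]
 [390.    31.76   2.34   8.53  -3.61 390.42  57.26    nan]
 [405.    32.06   2.12   9.24  -4.2  405.55  57.14    nan]
 [420.    32.36   1.97   8.27  -3.04 420.52  57.07    nan]
 [435.    32.66   0.65   7.61  -4.14 435.46  57.1     nan]
 [450.    32.96  -1.35   4.13  -3.61 450.08  57.21    nan]
 [465.    33.26  -1.16   1.91  -2.39 464.48  57.3     nan]
 [480.    33.56   0.58  -0.47  -0.94 479.44  57.37    nan]
 [495.    33.86   1.68  -0.24  -3.27 495.06  57.56    nan]
 [510.    34.16   1.76   2.45  -4.43 510.46  57.81    nan]
 [513.    34.46   6.91  -5.27  -4.17 512.53  57.69    nan]
 [516.    34.76   7.65  -5.07  -4.54 515.46  57.72    nan]
 [519.    35.06   6.68  -6.83  -5.24 518.55  57.75    nan]
 [522.    35.36   7.12  -5.02  -4.98 521.62  57.81    nan]
 [525.    35.66   7.56  -6.23  -4.73 5
[... 992 characters left out ...]
1   -8.39 575.72  58.6     nan]
 [579.    41.06   6.22  -5.9   -9.09 578.68  58.62    nan]
 [582.    41.36   6.22  -5.24  -8.41 581.62  58.64    nan]
 [585.    41.66   5.55  -4.11  -7.92 584.59  58.65    nan]
 [588.    41.96   5.58  -4.4   -7.95 587.5   58.69  -1.92]
 [591.    42.26   6.01  -4.71  -7.36 590.44  58.7    0.35]
 [594.    42.56   5.7   -4.    -8.04 593.39  58.7    1.32]
 [597.    42.86   6.3   -5.5   -7.91 596.31  58.72  -0.59]
 [600.    43.16   5.82  -5.61  -7.58 599.24  58.72  -0.03]
 [603.    43.46   6.99  -5.36  -8.04 602.15  58.73  -0.82]
 [606.    43.76   6.05  -6.67  -7.82 605.05  58.74  -1.21]
 [609.    44.06   5.6   -6.79  -8.66 607.97  58.74  -0.75]]
0.2866323271146135
```

```bash
python3 - <<'E'
from h import *
from cell import r
log=[]
wind(r,np.arange(612,640.1,3),.02,log)
np.save("log3.npy",log)
np.set_printoptions(suppress=True,precision=2,linewidth=120)
b=np.load("log1.npy"); L=np.array(log)
bt=np.interp(L[:,0]-360,b[9:,0],b[9:,3],left=np.nan)
print(np.c_[L,L[:,3]-bt])
A=np.r_[np.load("log2.npy")[-15:],L]
y=-(A[:,3]-np.interp(A[:,0]-360,b[12:,0],np.convolve(b[9:,3],np.ones(5)/5,'same')[3:]))
for c in range(570,640,5):
    h=np.maximum(0,A[:,0]-c)*(600/360*.035); k=(y-h).mean(); print(c,round(k,2),round(np.sqrt(np.mean((y-h-k)**2)),3),round(np.sqrt(np.mean((y-h)**2)),3))
E
```

```text
[[612.    44.36   5.88  -7.83  -8.17 610.85  58.73  -1.72]
 [615.    44.66   6.2   -7.27  -8.53 613.77  58.71  -1.82]
 [618.    44.96   6.39  -7.14  -8.84 616.66  58.72  -1.26]
 [621.    45.26   6.43  -6.95  -8.88 619.53  58.71  -0.91]
 [624.    45.56   6.55  -6.3   -8.41 622.4   58.7    0.22]
 [627.    45.86   6.58  -8.48  -9.03 625.29  58.66  -2.34]
 [630.    46.16   7.49  -8.88  -7.99 628.21  58.63  -1.93]
 [633.    46.46   7.84  -9.25  -7.7  631.1   58.61  -2.47]
 [636.    46.76   8.67  -9.41  -8.12 634.02  58.57  -2.61]
 [639.    47.06   9.41  -9.72  -8.81 636.95  58.54  -2.35]]
570 -1.32 0.695 1.496
575 -1.06 0.667 1.253
580 -0.82 0.642 1.038
585 -0.59 0.604 0.844
590 -0.38 0.598 0.711
595 -0.2 0.632 0.662
600 -0.03 0.701 0.702
605 0.12 0.779 0.788
610 0.25 0.86 0.895
615 0.36 0.932 0.998
620 0.44 0.995 1.089
625 0.51 1.061 1.179
630 0.57 1.131 1.264
635 0.6 1.175 1.317
```

Drag starts to rise at about 597° and is now about 2.5 N above baseline, which means roughly 70 N of clamp. Vision predicted contact at about 590°. I'll wind on to about 662° actual, aiming for about 115 N.

```bash
python3 - <<'E'
from h import *
from cell import r
log=[]
wind(r,np.arange(642,664.1,3),.02,log)
wind(r,[664],.02,log)
np.save("log4.npy",log)
np.set_printoptions(suppress=True,precision=2,linewidth=120)
print(np.array(log))
r.sleep(.3); print(FT(r,th0+np.radians(664)),r.current_t(),r.current_tool_pos(),gp(th0+np.radians(664),.0576))
E
```

```text
[[642.    47.36   8.82 -10.08  -8.55 639.93  58.5 ]
 [645.    47.66   9.35  -9.6   -6.8  642.88  58.43]
 [648.    47.96  10.35 -10.8   -7.69 645.88  58.39]
 [651.    48.26  11.29 -11.44  -6.35 648.89  58.35]
 [654.    48.56  11.71 -12.03  -7.47 651.96  58.29]
 [657.    48.86  11.54 -11.65  -5.92 655.04  58.23]
 [660.    49.16  12.18 -11.67  -5.81 658.15  58.21]
 [663.    49.46  11.1  -11.36  -5.94 661.27  58.18]
 [664.    49.71  11.64 -12.62  -5.91 662.13  58.14]]
(np.float64(12.082497453382715), np.float64(-13.082996786843614), np.float64(-4.868788785867714)) 50.0083 [ 0.45 -0.28  0.16] [np.float64(0.45212682919783115), np.float64(-0.2761938771048376), np.float64(0.16166326216890856)]
```

```bash
python3 - <<'E'
from h import *
from cell import r, optics
log=[]
wind(r,[662.5],.02,log); print(np.round(log,2))
p=r.current_tool_pos()
r.set_gripper(1.0); print(r.current_t(),np.round(r.current_contact_force(),2))
p=r.current_tool_pos(); r.move_linear([p[0],p[1],.27],vel=.15)
r.move_to(list(B(0.0,-.10,.38)),list(down(79.6).as_quat()))
p,q=r.current_tool_pos(),r.current_ee_rot(); print(r.current_t(),np.round(r.current_contact_force(),2))
d=optics.get_image("wrist"); cv2.imwrite("pics/w5.png",d["pixels"][:,:,::-1]); np.savez("w5.npz",p=p,q=q,**d)
d=optics.get_image("scene"); cv2.imwrite("pics/s5.png",d["pixels"][:,:,::-1])
W=cloud(load("w5.npz"),wristT(load("w5.npz"),p,q)); L=W-C; bx=L@BX; by=L@BY; z=W[...,2]
hsv=cv2.cvtColor(load("w5.npz")["pixels"],cv2.COLOR_RGB2HSV)
m=(hsv[...,1]>90)&(by<-.232)&(by>-.30)&(abs(bx)<.085)&(z>.1)
P=np.stack([bx[m],z[m]],1)
from scipy.optimize import least_squares
s=least_squares(lambda c:np.hypot(P[:,0]-c[0],P[:,1]-c[1])-.013,[-.015,.16],loss="soft_l1",f_scale=.001).x
print("grip",s,"turned",720+np.degrees(np.arctan2(s[0],s[1]-.105))-41.1)
m=(z>.155)&(z<.166)&(abs(bx)<.034)&(by>-.11)&(by<-.02);print("jaw",np.percentile(by[m],[2,98]))
E
```

```text
[[662.5   50.26   9.44  -5.34  -3.51 661.89  58.25]]
50.875 [-0.69  0.09 -0.9 ]
54.125 [-0.91  0.07 -0.01]
grip [-0.01595998  0.15985358] turned 662.6773303979018
jaw [-0.07577333 -0.02153806]
```

View pics/w5.png

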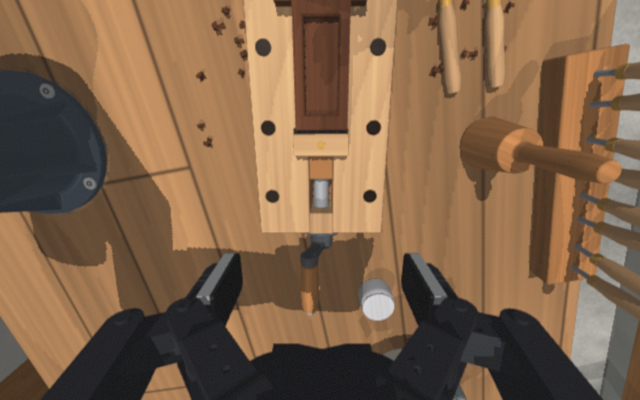

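View pics/s5.png

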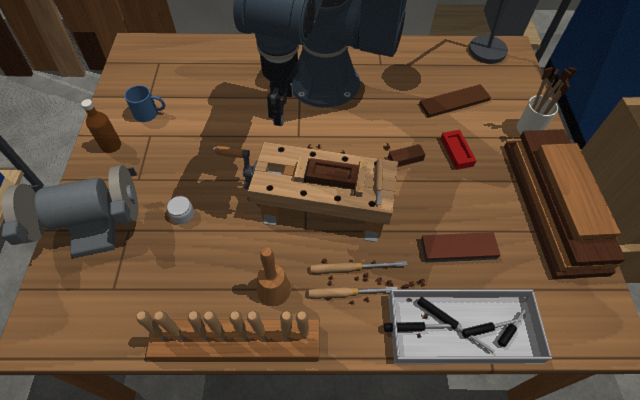

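The blank is held between the jaw (wrist view, row ~135) and the stop (row ~5), straight and flat. The grip has turned 662°, the gripper is clear, and the other objects look where they were. Handing in.

```bash
python3 -c "
from cell import r
print(r.current_t(),r.current_contact_force()); r.hand_in(); print(r.current_t())"
```

```text
54.225 [-0.27401781  0.70771228 -0.31169566]
the job is handed in; nothing more can be done
the job is handed in; nothing more can be done
```

I laid the walnut blank flat and centred between the stop and the jaw. I then wound the crank clockwise about 662° (1.84 turns) in one grasp, let go, moved clear and handed in at 54 s of the 72 s allowed.

**Clamp force:** it could not be read directly, so it is estimated in two ways, both inside 60–190 N:

| Method | Estimated clamp |
|---|---|
| Crank angle past first contact (contact felt at about 597°) | about 110 N |
| Rise in drag at the grip (about 5 N over the free-running level) | about 135 N |

Contact was felt close to where the camera measurement of the gap had put it (about 590°). The free-running drag read 5–7 N instead of the stated 8 N. If the force sensor reads low by that much, the drag-based estimate would be somewhat higher.

**Last checks:**
- **Crank:** the camera put the grip at 662.7° after release, so it stayed where I left it.
- **Blank:** in the pictures it sits straight and flat, with the jaw against one end and the stop at the other.
- **Robot:** the wrist force was near zero and the gripper was clear of everything.
- **Bystanders:** the other tools and wood looked unmoved in the scene picture; I did not measure them.
- **Failed check:** the final depth reading of the jaw's position was unusable because blank points were mixed in, so I judged jaw contact from the picture and the drag.

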